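Close the keeper on the grinding-drum rack

TASK

One of the three grinding drums has worked its way out along its spigot on the bench rack. Get it fully home against the back plate again and swing the hinged keeper bar over and down in front of the drums until it snaps fully into its two spring clips. All three drums must end fully home; leave the stones, the cup and the tub where they stand.

Things in the scene. Friction and masses are not known exactly. Their poses are not given: they have to be found in the camera images.
- rack: Steel rack screwed to the bench. Origin on the bench below the back plate's front face; -x is the front (where the spigots point), y runs along the rack. Base 108 x 214 x 6 mm, 88 mm of it in front of the origin. Back plate 180 wide, 6 thick, top 82 mm high. Three level spigots, 14 mm diameter, 54 mm long, at y = -54, 0, +54 mm, axes 50 mm above the bench.
- clip_left (a point): Mouth of the clip post at the rack's +y end: two spring-steel leaves, open at the top, that take the keeper bar from above. This point is at x = -65, y = +83 mm of the rack, 62 mm above the bench, where the closed bar's centre lies. The post with its leaves is 28 mm in x, 14 mm in y, top 80 mm above the bench.
- clip_right (a point): The same clip at the rack's -y end (x = -65, y = -83 mm, 62 mm above the bench).
- drum_a: One of three like grinding drums: aluminium sleeve with dark grit band, 44 mm diameter, 56 long, 18 mm bore, 0.2 kg, loose on any one of the spigots, hanging 2 mm below its axis. Origin at its centre, x along its axis. Home (back end on the back plate) its centre is at x = -28 mm of the rack. One drum starts 13 to 20 mm farther out; 1 to 3 N on its front face slides it.
- drum_b: Another such drum, on another spigot. The front face is a flat ring, 9 to 22 mm from the axis; when the drum is home it is at x = -56 mm of the rack, and the spigot's nose stays 2 mm inside it.
- drum_c: The third such drum, on the remaining spigot.
- keeper (a joint): Angle q of the keeper bar, rad: 0 = closed in its clips in front of the drums; 1.57 = upright over the hinge line. Starts at 1.65 to 2.15 (stop 2.2), leaning back over the back plate; it stays where it is left (hinge friction 0.12 N m, mass 0.15 kg). The clips resist from 0.18 rad and take 4 to 8 N at the tab; past 0.09 rad the bar snaps down to about 0.01 and is held.
- keeper_bar (a point): Middle of the keeper: a 10 mm round steel bar, 188 mm long, along the rack's y, on two flat side arms (y = +94.5 and -94.5 mm), its centre 65 mm from the hinge line: at x = -65 cos q, z = 62 + 65 sin q mm of the rack. Closed, its back is 4 mm in front of home drums' faces, above the spigots' noses; a drum standing out farther stops it at 0.15 to 0.2 rad.
- keeper_hinge (a point): Middle of the keeper's hinge line, which runs along the rack's y: 62 mm above the bench, directly above the rack's origin. Axes as the rack's. Hinge cheeks beside it at y = +88 and -88 mm, x -23 to 11 mm, top 78 mm high.
- keeper_tab (a point): On the keeper's thumb tab: steel plate 40 mm wide (y), 5 mm thick, at the middle of the bar, in line with the arms, reaching out to 102 mm from the hinge line. The point is the middle of its outer face (uppermost when closed), 85 mm from the hinge line; x points to the hinge line, z out of this face. Closed: 64.5 mm above the bench.
- stone_long: Bystander: half-carved stone, 66 x 44 x 46 mm, loose on the bench some 230 mm in front of the rack. Origin under its middle.
- stone_round: Bystander: half-carved stone, 50 x 48 x 52 mm, loose on the bench some 230 mm in front of the rack. Origin under its middle.
- cup: Bystander: plastic cup, 72 mm rim diameter, 95 mm high, loose, some 180 mm behind the rack. Origin under its middle.
- tub: Bystander: low white plastic tub, 100 mm rim diameter, 45 mm high, loose, some 180 mm behind the rack. Origin under its middle.
Mind the look-alikes: they are no part of the job. Leave any orange or purple look-alike of the drum_b alone.

How it is judged:
By the outcome, as a careful person would: the job done as asked, in the order asked, and still so for the second after the job is handed in, with the robot touching nothing.
It also fails if it takes over 51 s, if anything falls off the work surface, if the arm or the gripper's body presses on something with over 40 N, if the wrist force passes 120 N, or if a joint passes its speed limit or range.

ROBOT

A 6-joint arm with a two-finger parallel gripper is mounted at the origin on the work surface. World frame = base frame: x ahead of the robot, y to its left, z up, the work surface at z = 0. Lengths are in m, angles in rad, forces in N, time in s.
With the tool pointing down it reaches from about 0.35 to 0.85 m from the base axis. Payload 8.1 kg.
Tool frame: the origin (TCP) lies at the very end of the fingers, on their centre line; the grasp point (between the pads) lies 19 mm behind it; z points along the fingers, y is the line along which they close (so a half turn about z gives the same grasp; the last joint's range is limited). The gripper opens to 93 mm and grips with 3 to 60 N. Pads are 15 mm wide; open, the fingers measure 128 mm over their backs; the gripper's body (75 mm by 188 mm) begins 65 mm behind the grasp point.
Start: joints at [-1.238, 0.13, 1.488, -0, 1.523, -0.085], TCP at [0.243, -0.548, 0.194] pointing down, gripper open.
Joint ranges: [-2.96, 2.96], [-0.89, 2.26], [0.02, 2.5], [-1.34, 4.48], [0, 2.73], [-2.66, 2.66]. Speed limits (rad/s): [2.39, 2.39, 2.79, 3.14, 3.14, 3.14].

INTERFACE

Orientations are given as a rotation vector (axis times angle).
In Python, from plant import robot, imaging gives the robot as it stands.
- The arm moves only by the tool jog_arm, never from a script. Its argument "rows" is a list of rows, each a list of 2 entries, a list of its own where there are three numbers: the shift along the tool's x, y, z each as a share of 0.2 m, from -1 to 1, then the turn, a rotation vector about the tool's x, y, z each as a share of pi/2 rad, from -1 to 1. A call has 1 to 5 rows; each row is the pose to reach, as a shift and turn from the pose commanded when the call began, along the tool's axes at that moment; what a row does not reach only later rows make up. A row lasts 1/10 s, in which the tool goes at most 50 mm and 8.59 degrees, less where a joint would pass 70% of its speed; a pose out of reach is approached as far as the arm can. A call with a number of a shift or a turn outside -1 to 1 is refused whole. A call with a gripper value outside its range is refused whole. "hand" is the closure, from -1 (fully open) to 1 (shut), set as the call begins (left out, the last holds). The fingers move at their own pace and stop on an object; "squeeze" is the grip in N (left out, the last holds). Time passes only in rows, so rows that repeat a pose let the fingers close. It gives the time, the measured TCP pose, the force, the opening and the grip force at its end, in the units of the state.
- robot.read_state(): the state, without advancing time (a new reading comes with each control period).
- imaging.read_camera(name): name is "scene" or "top" or "wrist"; returns a dict with "frame" (480x640x3 uint8, red, green, blue), "vertical_fov" (degrees; the focal length in pixels is half the picture's height over the tangent of half this angle, whatever the lens; pixels are square), "cx", "cy" (the principal point, pixels), "k1" (the pictures are not rectified: a ray, as slopes to the right and down, at radius r is drawn at 1 + k1 r^2 times it, then the intrinsics apply), "R" (3x3) and "t" (3): a world point X has camera coordinates R X + t. Camera axes: x right, y down, z forward; pixel columns grow to the right and rows downward; lengths in m; the calibration is good to about 2 mm. A picture is of the moment at which its call begins. There is no depth.
- robot.close_job(): hands the job in; it is judged then, once.
The state is a dict: "t": time; "q": joint angles; "dq": joint speeds; "joint_torque": joint torques, N m; "tool_pos": TCP position; "orientation": TCP orientation; "force": force on the tool from outside, world axes, zero at the start; "wrist_torque": the same for the moment, N m; "opening": finger opening in m; "gripper_force": force on a finger pad.
Only numpy, scipy, OpenCV 4.12 (cv2) and the standard library are available. Lean on these libraries where they do the work, as an engineer would, in place of code of your own. Each camera call takes 0.05 s, during which the arm holds its last target. There are 200 camera calls.

## Working session

There is one attempt and no reset: what is moved stays moved. The work goes in short steps, Python scripts to look and compute and a tool call to move; the robot and the scene stay as the last step left them, time stands still between calls to the robot, and variables do not carry over. Pictures are saved under pics/ and viewed, at most 10 in all, crops included, and the job is handed in when it is done.

Besides the shell and the picture viewer there is one more tool, called after "Call:" as name([rows], argument=value, ...), one row to a line, values as JSON. jog_arm: Moves the arm, as the interface text tells. Its arguments: {"type":"object","properties":{"rows":{"type":"array"},"hand":{"type":"number"},"squeeze":{"type":"number"}},"required":["rows"]}

```bash
mkdir -p pics; cat > h.py <<'E'
import numpy as np, cv2
from plant import robot, imaging
from scipy.spatial.transform import Rotation as Ro
def cam(n):
    c=imaging.read_camera(n); return c
def K(c):
    f=240/np.tan(np.radians(c["vertical_fov"])/2); return f
def ray(c,u,v):
    f=K(c); d=np.array([(u-c["cx"])/f,(v-c["cy"])/f]); s=d.copy()
    for _ in range(20): s=d/(1+c["k1"]*(s@s))
    R=np.array(c["R"]); t=np.array(c["t"])
    r=R.T@np.array([s[0],s[1],1]); return -R.T@t, r/np.linalg.norm(r)
def onz(c,u,v,z):
    o,r=ray(c,u,v); return o+r*(z-o[2])/r[2]
def proj(c,X):
    p=np.array(c["R"])@np.array(X)+np.array(c["t"]); s=p[:2]/p[2]; s=s*(1+c["k1"]*(s@s)); return s*K(c)+[c["cx"],c["cy"]]
def tri(L):
    A=np.zeros((3,3));b=np.zeros(3)
    for c,u,v in L:
        o,r=ray(c,u,v);P=np.eye(3)-np.outer(r,r);A+=P;b+=P@o
    X=np.linalg.solve(A,b); return X,[np.round(proj(c,X)-[u,v],1) for c,u,v in L]
def save(c,n,crop=None,s=1):
    im=c["frame"][:,:,::-1]
    if crop: a,b,x,y=crop; im=im[b:y,a:x]
    cv2.imwrite("pics/"+n,cv2.resize(im,None,fx=s,fy=s,interpolation=cv2.INTER_CUBIC))
E
python3 - <<'E'
from h import *
import pickle
d={n:cam(n) for n in("scene","top","wrist")}
pickle.dump(d,open("c0.pkl","wb"))
for n in("scene","top"): save(d[n],n+"0.png")
for n in d: c=d[n]; print(n,c["vertical_fov"],c["k1"],(-np.array(c["R"]).T@c["t"]).round(3),np.round(c["R"],2).tolist())
s=robot.read_state();print(s["t"],s["tool_pos"],s["orientation"],s["opening"])
E
```

```text
scene 53.298339793537345 -0.006514643981387698 [0.98  0.447 0.584] [[-0.69, 0.72, -0.02], [0.48, 0.45, -0.75], [-0.53, -0.53, -0.66]]
top 54.32186985973788 -0.052644526461837204 [0.407 0.038 0.996] [[-0.02, -1.0, 0.02], [-0.99, 0.02, -0.15], [0.15, -0.02, -0.99]]
wrist 63.03936264154117 -0.07366234797654214 [ 0.303 -0.522  0.385] [[0.41, -0.91, -0.0], [-0.89, -0.39, 0.24], [-0.22, -0.09, -0.97]]
0.15 [ 0.24329879 -0.54790939  0.19329124] [-3.07181781e+00 -6.51187469e-01  3.42033353e-04] 0.09316376852973836
```

View pics/scene0.png

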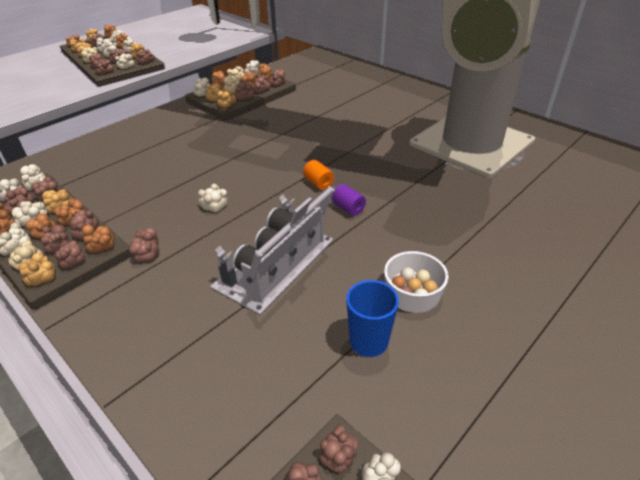

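View pics/top0.png

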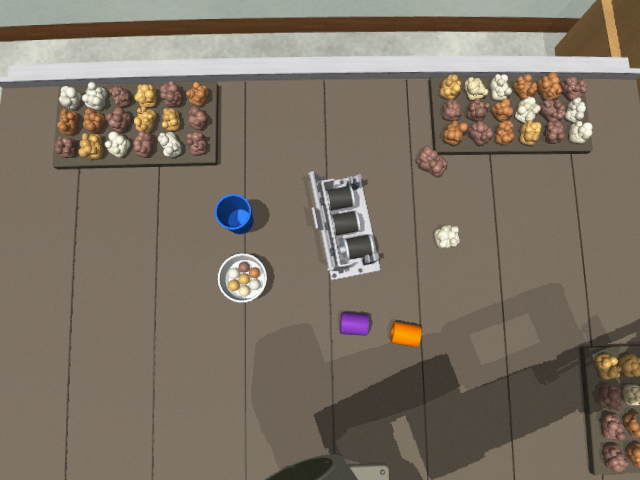

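The scene image shows the rack at about (275,250), with the front facing left. In the top image the rack is at (345,225) with its front to the right. The bottom drum, at (357,247), sits out, and the keeper leans back with its tab at about (315,217). I'll zoom in on both.

```bash
python3 - <<'E'
from h import *
import pickle
d=pickle.load(open("c0.pkl","rb"))
save(d["top"],"topc.png",(295,160,395,290),4.5)
save(d["scene"],"scc.png",(205,180,345,320),4.2)
E
```

```text
(no output)
```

View pics/topc.png

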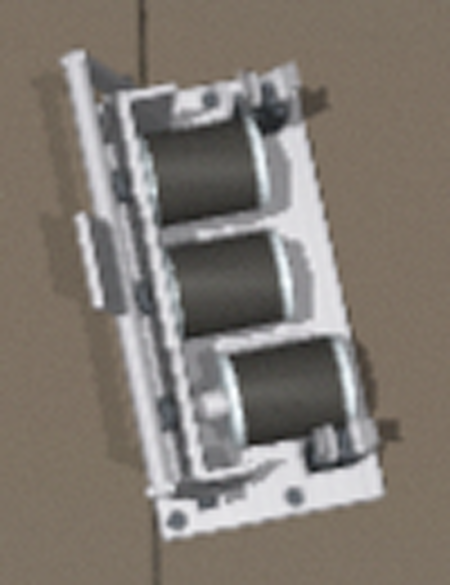

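View pics/scc.png

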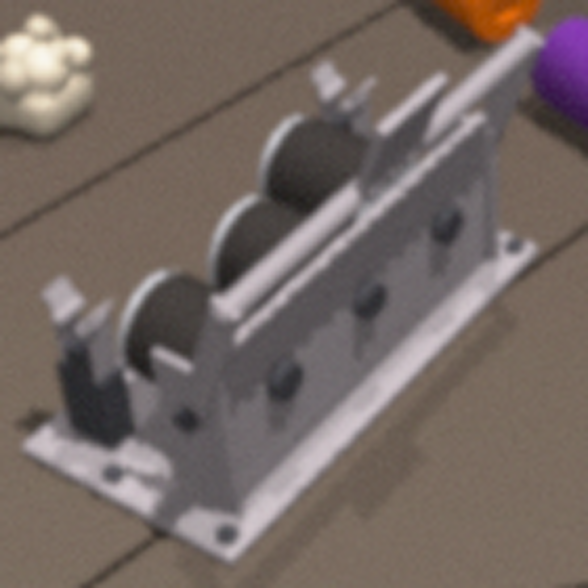

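The top crop shows the nearest drum standing out by about 15-17 mm, with its front face at crop (350,380). The bar runs from (75,57) to (153,490). The scene crop shows base corners at (22,440), (232,560) and (535,245), and bar ends at (222,303) and (528,38).

```bash
python3 - <<'E'
from h import *
import pickle
d=pickle.load(open("c0.pkl","rb"));T=d["top"];S=d["scene"]
t=lambda x,y:(T,x/4.5+295-.4,y/4.5+160-.4)
s=lambda x,y:(S,x/4.2+205-.4,y/4.2+180-.4)
L=[(t(160,540),(.02,.107)),(t(383,490),(-.088,.107)),(s(232,560),(.02,-.107)),(s(22,440),(-.088,-.107)),(s(535,245),(.02,.107))]
W=np.array([onz(*a,.006)[:2] for a,_ in L]);M=np.array([b for _,b in L])
m=M-M.mean(0);w=W-W.mean(0)
yaw=np.arctan2((m[:,0]*w[:,1]-m[:,1]*w[:,0]).sum(),(m*w).sum())
R=np.array([[np.cos(yaw),-np.sin(yaw)],[np.sin(yaw),np.cos(yaw)]]);o=W.mean(0)-R@M.mean(0)
print("origin",o,"yaw",np.degrees(yaw));print((W-(o+M@R.T)).round(4).tolist())
Q=lambda X:(np.r_[R.T@(X[:2]-o),X[2]]*1e3).round(1)
print("rack-frame mm")
for n,a,b in[("bar-y",t(75,57),s(222,303)),("bar+y",t(153,490),s(528,38)),("base+y back",t(160,540),s(535,245)),("tab out far",t(80,215),s(445,77))]:
    X,e=tri([a,b]);print(n,Q(X),e)
for n,a in[("f1",t(262,165)),("f2",t(290,275)),("f3",t(350,380)),("b3",t(232,400))]: print(n,Q(onz(*a,.048+.022)))
np.savez("rack.npz",o=o,yaw=yaw)
E
```

```text
origin [ 0.5961181  -0.00462924] yaw 99.85339229481278
[[-0.0004, 0.0008], [0.0024, 0.0008], [-0.0006, 0.0007], [-0.0027, -0.0011], [0.0013, -0.0012]]
rack-frame mm
bar-y [ 21.9 -94.  127.1] [array([ 0.1, -0.1]), array([0.2, 0. ])]
bar+y [ 24.6  94.2 125.2] [array([ 0.6, -0.6]), array([1. , 0.1])]
base+y back [ 19.7 106.6   5.8] [array([ 0.5, -0.4]), array([0.7, 0.1])]
tab out far [ 44.   -8.2 178.9] [array([-4. ,  3.5]), array([-6.5, -1. ])]
f1 [-54.8 -45.9  70. ]
f2 [-56.7   6.3  70. ]
f3 [-73.2  58.3  70. ]
b3 [-19.5  57.   70. ]
```

The rack origin is (0.596,-0.005) with yaw 99.85°. The drum nearest the robot is 17 mm out, and the keeper is at about q = 1.92. Next I plan the moves.

```bash
cat >> h.py <<'E'
z=np.load("rack.npz"); O=z["o"]; YAW=float(z["yaw"])
def rackpt(x,y,zz):
    c,s=np.cos(YAW),np.sin(YAW); x/=1e3;y/=1e3; return np.array([O[0]+c*x-s*y,O[1]+s*x+c*y,zz/1e3])
def torack(X):
    c,s=np.cos(YAW),np.sin(YAW); d=np.array(X[:2])-O; return (np.array([c*d[0]+s*d[1],-s*d[0]+c*d[1],X[2]])*1e3).round(1)
def plan(*pts):  # rack mm points -> shares from current pose, with target orientation tool y along rack y, down
    st=robot.read_state(); R=Ro.from_rotvec(st["orientation"]); p=np.array(st["tool_pos"])
    y=np.array([-np.sin(YAW),np.cos(YAW),0.]); best=None
    for sg in(1,-1):
        yy=sg*y; zz=np.array([0,0,-1.]); G=Ro.from_matrix(np.c_[np.cross(yy,zz),yy,zz]); r=(R.inv()*G).as_rotvec()
        if best is None or np.linalg.norm(r)<np.linalg.norm(best): best=r
    print("t",round(st["t"],2),"rack",torack(p),"F",np.round(st["force"],1),"turn deg",np.degrees(best).round(2),"share",(best/(np.pi/2)).round(3))
    for q in pts: print(q,"shift",(R.inv().apply(rackpt(*q)-p)/.2).round(3))
E
python3 - <<'E'
from h import *
plan((-110,54,120),(-110,54,33))
print(Ro.from_rotvec(robot.read_state()["orientation"]).as_matrix().round(2))
E
```

```text
t 0.15 rack [-474.9  440.6  193.3] F [-0.1 -0.1  0.2] turn deg [-7.000e-02 -6.000e-02 -7.592e+01] share [-0.001 -0.001 -0.844]
(-110, 54, 120) shift [ 2.319 -1.299  0.369]
(-110, 54, 33) shift [ 2.319 -1.298  0.804]
[[ 0.91  0.41 -0.  ]
 [ 0.41 -0.91  0.  ]
 [ 0.   -0.   -1.  ]]
```

Call:
jog_arm([
  [[1,-0.55,0],[0,0,-0.45]],
  [[1,-0.55,0],[0,0,-0.45]],
  [[1,-0.55,0],[0,0,-0.45]],
  [[1,-0.55,0],[0,0,-0.45]],
  [[1,-0.55,0],[0,0,-0.45]],
], hand=1, squeeze=20)

```text
t: 0.65
tool_pos: [0.3832, -0.3637, 0.1939]
orientation: [-2.651, -1.685, -0.001]
force: [0.1, -0.3, 0.3]
opening: 0.0578
gripper_force: 0.0
```

```bash
python3 -c "
from h import *
plan((-110,54,120))"
```

```text
t 0.65 rack [-317.3  271.2  193.9] F [ 0.1 -0.3  0.3] turn deg [ 1.000e-02 -6.000e-02 -3.497e+01] share [ 0.    -0.001 -0.389]
(-110, 54, 120) shift [1.471 0.296 0.371]
```

Call:
jog_arm([
  [[1,0.2,0.1],[0,0,-0.389]],
  [[1,0.2,0.1],[0,0,-0.389]],
  [[1,0.2,0.1],[0,0,-0.389]],
  [[1,0.2,0.1],[0,0,-0.389]],
  [[1,0.2,0.1],[0,0,-0.389]],
])

```text
t: 1.15
tool_pos: [0.5059, -0.1986, 0.1731]
orientation: [-2.018, -2.406, -0.002]
force: [-0.8, -0.7, -0.5]
opening: 0.0175
gripper_force: 0.0
```

```bash
python3 -c "
from h import *
plan((-110,54,120),(-110,54,33))"
```

```text
t 1.15 rack [-175.7  122.   173.1] F [-0.8 -0.7 -0.5] turn deg [-0.   -0.14  0.17] share [-0.    -0.002  0.002]
(-110, 54, 120) shift [0.327 0.341 0.266]
(-110, 54, 33) shift [0.326 0.341 0.701]
```

Call:
jog_arm([
  [[0.3,0.34,0.1],[0,0,0]],
  [[0.3,0.34,0.3],[0,0,0]],
  [[0.3,0.34,0.5],[0,0,0]],
  [[0.3,0.34,0.7],[0,0,0]],
  [[0.3,0.34,0.7],[0,0,0]],
])

```text
t: 1.65
tool_pos: [0.5552, -0.1314, 0.0267]
orientation: [-2.024, -2.387, 0.008]
force: [-2.0, 0.1, -1.0]
opening: 0.0005
gripper_force: 0.0
```

```bash
python3 -c "
from h import *
plan((-90,54,33),(-64,54,33))
c=cam('wrist');save(c,'w1.png')
import pickle;pickle.dump(c,open('w1.pkl','wb'))"
```

```text
t 1.65 rack [-117.9   62.    26.7] F [-2.   0.1 -1. ] turn deg [-0.67 -0.34 -0.43] share [-0.007 -0.004 -0.005]
(-90, 54, 33) shift [ 0.14   0.039 -0.031]
(-64, 54, 33) shift [ 0.27   0.038 -0.03 ]
```

View pics/w1.png

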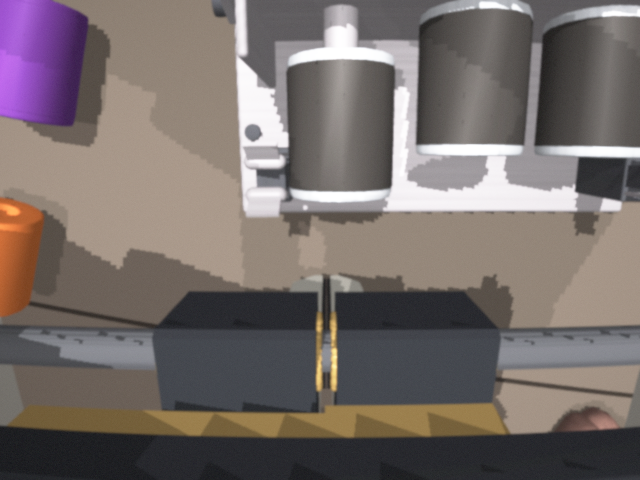

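The wrist view shows the out drum at (340,125) with its front rim at row about 195. Its clip is at about (265,175), and the closed fingertips are at about (328,285), nearly in line with it. I approach and push in small steps.

Call:
jog_arm([
  [[0.07,0.03,-0.02],[0,0,0]],
  [[0.13,0.03,-0.02],[0,0,0]],
  [[0.13,0.03,-0.02],[0,0,0]],
])

```text
t: 2.0
tool_pos: [0.5649, -0.1054, 0.0413]
orientation: [2.027, 2.395, 0.004]
force: [0.4, -0.1, -0.9]
opening: 0.0002
gripper_force: 0.0
```

```bash
python3 -c "
from h import *
plan((-64,54,33))"
```

```text
t 2.0 rack [-94.   48.   41.3] F [ 0.4 -0.1 -0.9] turn deg [ 0.25  0.09 -0.34] share [ 0.003  0.001 -0.004]
(-64, 54, 33) shift [ 0.15  -0.031  0.041]
```

Call:
jog_arm([
  [[0.03,-0.03,0.015],[0,0,0]],
  [[0.06,-0.03,0.015],[0,0,0]],
  [[0.08,-0.03,0.015],[0,0,0]],
  [[0.08,-0.03,0.015],[0,0,0]],
])

```text
t: 2.4
tool_pos: [0.5542, -0.0913, 0.0353]
orientation: [2.031, 2.397, 0.0]
force: [0.4, 0.4, 0.2]
opening: 0.0004
gripper_force: 0.0
```

```bash
python3 -c "
from h import *
plan((-64,54,33))"
```

```text
t 2.4 rack [-78.2  56.1  35.3] F [0.4 0.4 0.2] turn deg [ 0.01 -0.01 -0.39] share [ 0.    -0.    -0.004]
(-64, 54, 33) shift [0.071 0.01  0.011]
```

Call:
jog_arm([
  [[0.02,0.01,0],[0,0,0]],
  [[0.035,0.01,0],[0,0,0]],
  [[0.05,0.01,0],[0,0,0]],
  [[0.05,0.01,0],[0,0,0]],
])

```text
t: 2.8
tool_pos: [0.5548, -0.0812, 0.0352]
orientation: [-2.031, -2.397, -0.0]
force: [0.4, -1.5, 0.8]
opening: 0.0007
gripper_force: 0.3
```

```bash
python3 -c "
from h import *
plan((-64,54,33))
c=cam('wrist');save(c,'w2.png')"
```

```text
t 2.8 rack [-68.4  53.8  35.2] F [ 0.4 -1.5  0.8] turn deg [ 0.01 -0.01 -0.39] share [ 0.    -0.    -0.004]
(-64, 54, 33) shift [ 0.022 -0.001  0.011]
```

View pics/w2.png

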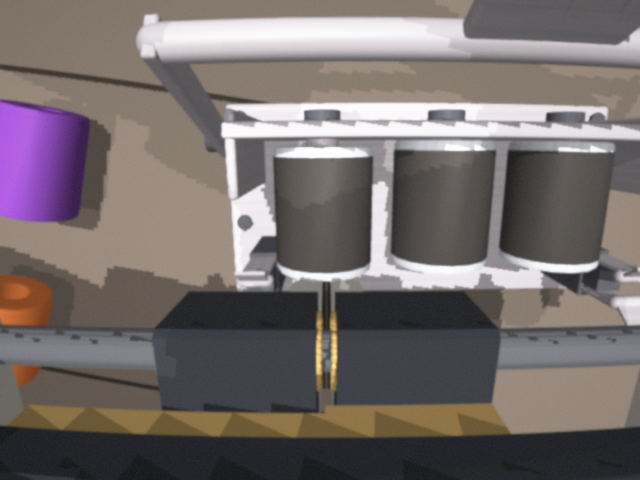

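The drum is sliding at 1.5 N. Its front rim is at row 274, against about 267 for its neighbours, so a few mm remain.

Call:
jog_arm([
  [[0.01,0,0],[0,0,0]],
  [[0.02,0,0],[0,0,0]],
  [[0.025,0,0],[0,0,0]],
  [[0.025,0,0],[0,0,0]],
])

```text
t: 3.25
tool_pos: [0.5542, -0.0779, 0.0353]
orientation: [2.03, 2.395, -0.002]
force: [1.5, -7.9, -0.3]
opening: 0.0004
gripper_force: 3.8
```

```bash
python3 -c "
from h import *
plan((-64,54,33))"
```

```text
t 3.25 rack [-65.   53.8  35.3] F [ 1.5 -7.9 -0.3] turn deg [ 0.03  0.14 -0.41] share [ 0.     0.002 -0.005]
(-64, 54, 33) shift [ 0.005 -0.001  0.011]
```

Call:
jog_arm([
  [[0.01,0,0],[0,0,0]],
  [[0.01,0,0],[0,0,0]],
  [[0.01,0,0],[0,0,0]],
])

```text
t: 3.55
tool_pos: [0.5543, -0.0779, 0.0356]
orientation: [2.029, 2.393, -0.004]
force: [2.4, -14.6, -0.9]
opening: 0.0003
gripper_force: 7.6
```

Home: 15 N and no movement. I back off, rise, and go over behind the tab.

Call:
jog_arm([
  [[-0.15,0,0],[0,0,0]],
  [[-0.2,0,-0.2],[0,0,0]],
  [[-0.2,0.1,-0.45],[0,0,0]],
  [[-0.1,0.2,-0.7],[0,0,0]],
  [[0,0.27,-0.9],[0,0,0]],
])

```text
t: 4.05
tool_pos: [0.6051, -0.0692, 0.21]
orientation: [-2.033, -2.395, -0.0]
force: [1.2, 0.4, -1.1]
opening: 0.0004
gripper_force: 0.0
```

```bash
python3 -c "
from h import *
plan((75,0,215),(75,0,135))"
```

```text
t 4.05 rack [-65.2   2.2 210. ] F [ 1.2  0.4 -1.1] turn deg [-0.01 -0.03 -0.51] share [-0.    -0.    -0.006]
(75, 0, 215) shift [ 0.701  0.005 -0.025]
(75, 0, 135) shift [0.701 0.005 0.375]
```

Call:
jog_arm([
  [[0.25,0,-0.03],[0,0,0]],
  [[0.5,0,-0.03],[0,0,0]],
  [[0.7,0,-0.03],[0,0,0]],
  [[0.7,0,-0.03],[0,0,0]],
  [[0.7,0,-0.03],[0,0,0]],
])

```text
t: 4.55
tool_pos: [0.5815, 0.0699, 0.2141]
orientation: [-2.028, -2.399, 0.001]
force: [0.5, -0.2, -0.8]
opening: 0.0005
gripper_force: 0.0
```

```bash
python3 -c "
from h import *
plan((75,0,130))
c=cam('wrist');save(c,'w3.png',(0,0,640,480))"
```

```text
t 4.55 rack [ 75.9   1.6 214.1] F [ 0.5 -0.2 -0.8] turn deg [-0.03 -0.01 -0.26] share [-0.    -0.    -0.003]
(75, 0, 130) shift [-0.004  0.008  0.42 ]
```

View pics/w3.png

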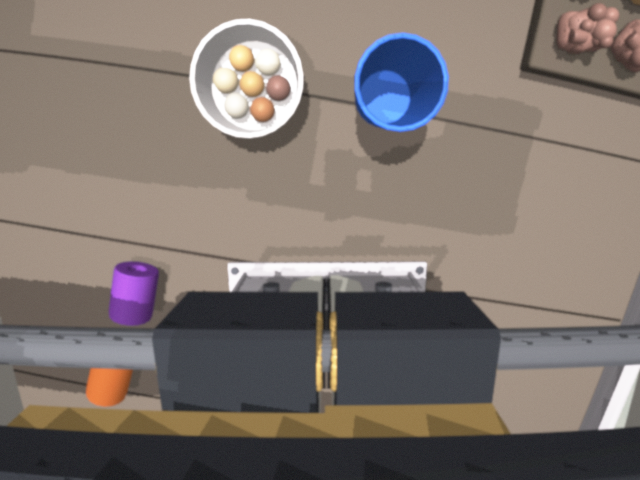

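The wrist view shows only the base's rear edge (row 270), with the tub and cup well clear. I lower behind the tab.

Call:
jog_arm([
  [[0,0,0.2],[0,0,0]],
  [[0,0,0.4],[0,0,0]],
  [[0,0,0.4],[0,0,0]],
  [[-0.08,0,0.4],[0,0,0]],
  [[-0.15,0,0.4],[0,0,0]],
])

```text
t: 5.1
tool_pos: [0.5885, 0.0373, 0.1369]
orientation: [2.03, 2.394, 0.003]
force: [-0.2, -0.3, 0.2]
opening: 0.0004
gripper_force: 0.0
```

```bash
python3 -c "
from h import *
plan((10,0,130))"
```

```text
t 5.1 rack [ 42.6   0.3 136.9] F [-0.2 -0.3  0.2] turn deg [ 0.17  0.06 -0.43] share [ 0.002  0.001 -0.005]
(10, 0, 130) shift [-0.163  0.003  0.035]
```

Call:
jog_arm([
  [[-0.06,0,0],[0,0,0]],
  [[-0.12,0,-0.01],[0,0,0]],
  [[-0.17,0,-0.03],[0,0,0]],
  [[-0.17,0,-0.03],[0,0,0]],
  [[-0.17,0,-0.03],[0,0,0]],
])

```text
t: 5.6
tool_pos: [0.5927, 0.0054, 0.1409]
orientation: [2.031, 2.396, 0.001]
force: [0.4, 0.1, -0.4]
opening: 0.0002
gripper_force: 0.0
```

```bash
python3 -c "
from h import *
plan((-11,0,140),(-33,0,131),(-52,0,115),(-74,0,99))"
```

```text
t 5.6 rack [ 10.5   1.6 140.9] F [ 0.4  0.1 -0.4] turn deg [ 0.04 -0.01 -0.44] share [ 0.    -0.    -0.005]
(-11, 0, 140) shift [-0.107  0.009  0.004]
(-33, 0, 131) shift [-0.217  0.01   0.049]
(-52, 0, 115) shift [-0.312  0.01   0.129]
(-74, 0, 99) shift [-0.422  0.011  0.209]
```

Call:
jog_arm([
  [[-0.05,0,0],[0,0,0]],
  [[-0.1,0,0],[0,0,0]],
  [[-0.16,0,0.02],[0,0,0]],
  [[-0.22,0,0.05],[0,0,0]],
  [[-0.22,0,0.05],[0,0,0]],
])

```text
t: 6.1
tool_pos: [0.599, -0.0397, 0.1287]
orientation: [-2.032, -2.394, 0.002]
force: [0.7, 0.0, -0.2]
opening: 0.0006
gripper_force: 0.0
```

```bash
python3 -c "
from h import *
plan((-52,0,115),(-74,0,99),(-85,0,83))
c=cam('scene');save(c,'s2.png',(205,150,345,320),3.5)"
```

```text
t 6.1 rack [-35.    3.2 128.7] F [ 0.7  0.  -0.2] turn deg [-0.12 -0.01 -0.51] share [-0.001 -0.    -0.006]
(-52, 0, 115) shift [-0.085  0.017  0.069]
(-74, 0, 99) shift [-0.195  0.018  0.149]
(-85, 0, 83) shift [-0.25   0.019  0.229]
```

View pics/s2.png

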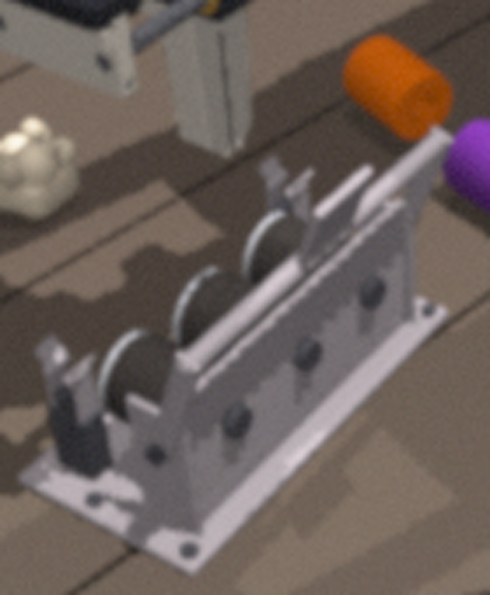

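```bash
python3 -c "
from h import *
c=cam('scene');s=robot.read_state()
print(s['tool_pos'],proj(c,s['tool_pos']))
import pickle
d=pickle.load(open('c0.pkl','rb'))
for n in('scene','top'):
  for p in[(-56,54,48),(22,-94,126),(22,94,126),(35,20,158),(35,-20,158),(0,0,82),(-88,107,6)]: print(n,p,proj(d[n],rackpt(*p)).round(1))
"
```

```text
[ 0.59925651 -0.03820851  0.12966926] [269.1716714  203.14423298]
scene (-56, 54, 48) [281.1 221.3]
scene (22, -94, 126) [257.8 252.4]
scene (22, 94, 126) [329.9 188. ]
scene (35, 20, 158) [310.4 197. ]
scene (35, -20, 158) [294.8 210.6]
scene (0, 0, 82) [287.  234.4]
scene (-88, 107, 6) [286.1 218.1]
top (-56, 54, 48) [362.4 245.3]
top (22, -94, 126) [311.3 172.4]
top (22, 94, 126) [330.6 267.5]
top (35, 20, 158) [316.3 227.4]
top (35, -20, 158) [312.1 206.4]
top (0, 0, 82) [331.2 221.7]
top (-88, 107, 6) [380.1 269.6]
```

The keeper hasn't moved, because the finger passed it without contact. The tip in the scene (about (271,195)) is higher than TCP's projection (269,203). I'll take one combined close-up of both views with the TCP marked.

```bash
python3 -c "
from h import *
s=robot.read_state();p=np.array(s['tool_pos']);print(torack(p),s['force'])
ims=[]
for n,cr in(('scene',(190,80,320,250)),('top',(290,150,420,320))):
  c=cam(n);a,b,x,y=cr;im=cv2.resize(c['frame'][b:y,a:x,::-1],None,fx=3,fy=3,interpolation=cv2.INTER_CUBIC)
  for dx,dy,col in((0,0,(0,0,255)),(9,17.5,(0,255,0)),(9,-17.5,(0,255,0)),(-9,-17.5,(0,255,0)),(-9,17.5,(0,255,0))):
    r=torack(p);u=proj(c,rackpt(r[0]+dx,r[1]+dy,r[2]));cv2.circle(im,tuple(int(k) for k in (u-[a,b])*3),3,col,-1)
  ims.append(im)
cv2.imwrite('pics/cmp.png',np.hstack(ims))
c=cam('wrist');print('wrist TCP',proj(c,p))
"
```

```text
[-33.6   2.7 129.7] [-0.94867236  0.46381018  0.11483441]
wrist TCP [325.64928013 275.7338721 ]
```

View pics/cmp.png

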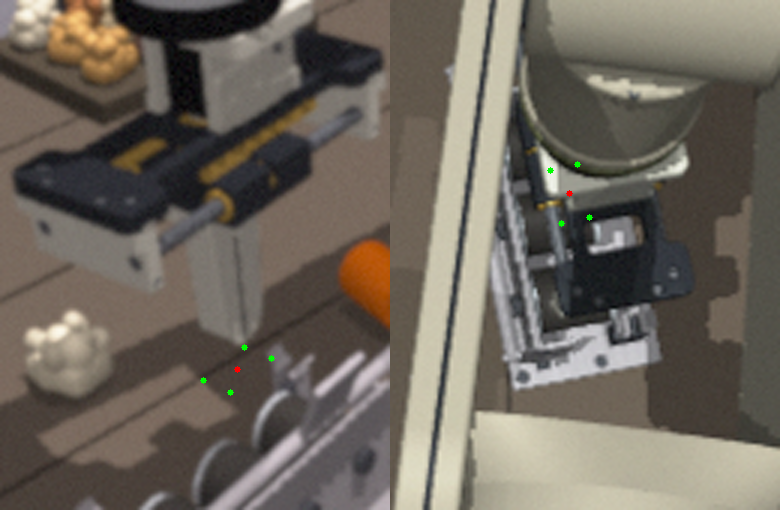

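The fingertip is visible at crop (238,343), i.e. (269,194), well above the TCP markers. I cast its corners to get the real tip.

```bash
python3 -c "
from h import *
c=cam('scene')
for z in(.13,.14,.15,.155,.16,.17): print(z,[torack(onz(c,u,v,z)) [:2].tolist() for u,v in((269.3,194.3),(255,188.3),(277.3,189.3))])
for z in(130,140,150,160,170): print(z,proj(c,rackpt(-33.6,2.7,z)).round(1))
im=c['frame'].astype(int)
for v in range(180,212,2): print(v,im[v,250:286:3].mean(1).round().astype(int).tolist() if 0 else im[v,250:286:3].sum(1)//3)
"
```

```text
0.13 [[-48.1, 21.3], [-78.6, 21.8], [-45.7, 39.5]]
0.14 [[-38.7, 10.8], [-68.6, 11.3], [-36.4, 28.5]]
0.15 [[-29.3, 0.3], [-58.5, 0.8], [-27.0, 17.6]]
0.155 [[-24.6, -5.0], [-53.4, -4.5], [-22.3, 12.2]]
0.16 [[-19.8, -10.2], [-48.4, -9.7], [-17.6, 6.7]]
0.17 [[-10.4, -20.7], [-38.3, -20.2], [-8.3, -4.2]]
130 [269.2 203. ]
140 [268.6 197.9]
150 [268.1 192.7]
160 [267.5 187.4]
170 [267. 182.]
180 [108 104 122 117 117 112 109  98 109  86  66  64]
182 [105 108 112 119 116 113 110  91 107  85  67  65]
184 [105 107 108 115 118 116 112  83 109  86  60  65]
186 [105  94  95 119 116 117 117  88 112  80  64  63]
188 [ 76  66  80 117 120 116 126  87 112  71  65  63]
190 [ 62  67  67  86 110 118 124  96 102  64  59  46]
192 [ 63  65  59  66  71 100 121 108  80  61  51  59]
194 [64 68 65 64 66 68 84 88 56 49 65 78]
196 [ 66  66  63  65  65  65  65  57  50  66  92 106]
198 [ 64  64  64  64  63  63  52  54  64  66 109 114]
200 [ 67  66  65  69  61  53  61  66  67  68  92 120]
202 [ 96  76  68  60  46  60  66  64  60  66  79 112]
204 [108 101  65  47  57  65  64  68  63  67  74  94]
206 [107  98  76  61  61  63  67  67  67  62  73  86]
208 [ 91  78 104  76  64  67  65  66  66  63  69  74]
210 [ 86 104 107 103  72  66  65  63  67  64  74 118]
```

The real fingertip sits about 26 mm above the reported TCP and extends from -19 to +9.6 mm in x, so it passed over the tab. I go back and repeat the sweep lower.

Call:
jog_arm([
  [[0,0.01,-0.24],[0,0,0]],
  [[0.15,0.01,-0.24],[0,0,0]],
  [[0.38,0.01,-0.24],[0,0,0]],
  [[0.6,0.01,-0.24],[0,0,0]],
  [[0.6,0.01,-0.24],[0,0,0]],
])

```text
t: 6.9
tool_pos: [0.581, 0.0862, 0.1789]
orientation: [-2.024, -2.401, -0.003]
force: [1.2, -1.4, -0.3]
opening: 0.0005
gripper_force: 0.0
```

```bash
python3 -c "
from h import *
plan((80,0,112),(60,0,112))"
```

```text
t 6.9 rack [ 92.1  -0.7 178.9] F [ 1.2 -1.4 -0.3] turn deg [ 0.04 -0.11 -0.11] share [ 0.    -0.001 -0.001]
(80, 0, 112) shift [-0.061 -0.003  0.334]
(60, 0, 112) shift [-0.161 -0.003  0.334]
```

Call:
jog_arm([
  [[0,0,0.15],[0,0,0]],
  [[0,0,0.33],[0,0,0]],
  [[0,0,0.33],[0,0,0]],
  [[-0.05,0,0.33],[0,0,0]],
  [[-0.1,0,0.33],[0,0,0]],
])

```text
t: 7.4
tool_pos: [0.5868, 0.0603, 0.1147]
orientation: [2.029, 2.395, 0.003]
force: [-0.5, 0.1, 1.2]
opening: 0.0006
gripper_force: 0.0
```

Call:
jog_arm([
  [[-0.03,0,0],[0,0,0]],
  [[-0.06,0,0],[0,0,0]],
  [[-0.09,0,0],[0,0,0]],
  [[-0.12,0,0],[0,0,0]],
  [[-0.12,0,0],[0,0,0]],
])

```text
t: 7.9
tool_pos: [0.5895, 0.0368, 0.1127]
orientation: [2.032, 2.396, 0.0]
force: [0.1, 0.7, -0.2]
opening: 0.0004
gripper_force: 0.0
```

```bash
python3 -c "
from h import *
plan((20,0,115))"
```

```text
t 7.9 rack [ 41.9  -0.5 112.7] F [ 0.1  0.7 -0.2] turn deg [ 0.02  0.01 -0.45] share [ 0.     0.    -0.005]
(20, 0, 115) shift [-0.11  -0.002 -0.012]
```

Call:
jog_arm([
  [[-0.03,0,0],[0,0,0]],
  [[-0.06,0,0],[0,0,0]],
  [[-0.09,0,0],[0,0,0]],
  [[-0.12,0,0],[0,0,0]],
])

```text
t: 8.3
tool_pos: [0.5932, 0.0134, 0.1124]
orientation: [-2.031, -2.397, 0.0]
force: [0.4, 1.6, 0.8]
opening: 0.0005
gripper_force: 0.8
```

```bash
cat >> h.py <<'E'
def tabpos():
    # compare scene now with c0 along predicted bar ends for candidate q: bright score of bar line
    c=cam("scene"); g=cv2.cvtColor(c["frame"],cv2.COLOR_RGB2GRAY).astype(float)
    import pickle; g0=cv2.cvtColor(pickle.load(open("c0.pkl","rb"))["scene"]["frame"],cv2.COLOR_RGB2GRAY).astype(float)
    cv2.imwrite("pics/last.png",c["frame"][:,:,::-1]); D=g-g0
    u,v=proj(c,rackpt(22,-90,127)).round().astype(int)
    print("old bar -y end: now",g[v-2:v+3,u-1:u+2].mean().round(),"was",g0[v-2:v+3,u-1:u+2].mean().round())
    for q in np.arange(0,2.01,.1):
        s=[]
        for y in (-85,-70,-55,-40,70,85):
            w=proj(c,rackpt(-65*np.cos(q),y,62+65*np.sin(q))); s.append(cv2.getRectSubPix(g.astype(np.float32),(1,1),tuple(w))[0,0])
        print(round(q,1),np.round(s).astype(int).tolist())
E
python3 -c "
from h import *
plan((20,0,115));tabpos()"
```

```text
t 8.3 rack [ 18.2  -0.2 112.4] F [0.4 1.6 0.8] turn deg [-0.01  0.   -0.4 ] share [-0.     0.    -0.004]
(20, 0, 115) shift [ 0.009 -0.001 -0.013]
old bar -y end: now 37.0 was 158.0
0.0 [96, 98, 71, 112, 93, 120]
0.1 [88, 72, 77, 111, 94, 119]
0.2 [105, 66, 108, 110, 98, 120]
0.3 [109, 67, 112, 112, 118, 119]
0.4 [74, 88, 112, 111, 119, 119]
0.5 [66, 111, 111, 111, 120, 120]
0.6 [67, 112, 111, 111, 119, 116]
0.7 [69, 112, 111, 110, 119, 110]
0.8 [96, 111, 110, 111, 122, 109]
0.9 [113, 112, 111, 111, 113, 101]
1.0 [111, 111, 111, 110, 112, 111]
1.1 [113, 112, 110, 109, 91, 111]
1.2 [111, 109, 112, 109, 110, 69]
1.3 [112, 112, 112, 111, 108, 52]
1.4 [112, 111, 113, 111, 67, 53]
1.5 [109, 112, 122, 109, 71, 70]
1.6 [99, 171, 176, 169, 119, 137]
1.7 [89, 89, 84, 86, 90, 124]
1.8 [36, 42, 47, 36, 87, 98]
1.9 [33, 41, 46, 36, 99, 63]
2.0 [44, 45, 48, 45, 80, 67]
```

The keeper is now following, at q of about 1.6. I continue along the arc.

Call:
jog_arm([
  [[-0.06,0,-0.02],[0,0,0]],
  [[-0.12,0,-0.025],[0,0,0]],
  [[-0.18,0,-0.005],[0,0,0]],
  [[-0.24,0,0.02],[0,0,0]],
  [[-0.24,0,0.02],[0,0,0]],
])

```text
t: 8.85
tool_pos: [0.6007, -0.0357, 0.1073]
orientation: [-2.033, -2.394, 0.002]
force: [0.4, 0.1, 1.9]
opening: 0.0007
gripper_force: 0.0
```

```bash
python3 -c "
from h import *
plan((-49,0,93),(-68,0,73));tabpos()"
```

```text
t 8.85 rack [-31.4   0.8 107.3] F [0.4 0.1 1.9] turn deg [-0.07  0.03 -0.52] share [-0.001  0.    -0.006]
(-49, 0, 93) shift [-0.088  0.005  0.071]
(-68, 0, 73) shift [-0.183  0.006  0.171]
old bar -y end: now 48.0 was 158.0
0.0 [92, 86, 107, 69, 81, 110]
0.1 [85, 77, 74, 65, 87, 77]
0.2 [104, 94, 76, 77, 97, 85]
0.3 [110, 112, 126, 127, 130, 128]
0.4 [76, 125, 165, 166, 163, 163]
0.5 [65, 100, 176, 174, 166, 169]
0.6 [79, 114, 168, 168, 156, 144]
0.7 [111, 163, 161, 158, 141, 146]
0.8 [104, 167, 159, 157, 147, 124]
0.9 [98, 171, 164, 175, 155, 141]
1.0 [131, 176, 175, 166, 172, 180]
1.1 [148, 148, 149, 104, 106, 160]
1.2 [90, 91, 90, 83, 84, 132]
1.3 [65, 67, 67, 90, 78, 96]
1.4 [67, 68, 68, 69, 99, 54]
1.5 [67, 71, 108, 69, 144, 57]
1.6 [66, 68, 37, 62, 81, 68]
1.7 [88, 52, 62, 75, 56, 80]
1.8 [36, 54, 62, 44, 57, 66]
1.9 [39, 53, 61, 54, 66, 63]
2.0 [58, 62, 70, 71, 66, 66]
```

Bar at about q = 1.0, as planned. Continuing down.

Call:
jog_arm([
  [[-0.045,0,0.04],[0,0,0]],
  [[-0.09,0,0.075],[0,0,0]],
  [[-0.14,0,0.125],[0,0,0]],
  [[-0.185,0,0.175],[0,0,0]],
  [[-0.185,0,0.175],[0,0,0]],
])

```text
t: 9.4
tool_pos: [0.6055, -0.0713, 0.0706]
orientation: [-2.03, -2.393, 0.004]
force: [-0.9, -0.1, 0.1]
opening: 0.0005
gripper_force: 0.0
```

```bash
python3 -c "
from h import *
plan((-79,0,57),(-84,0,38));tabpos()"
```

```text
t 9.4 rack [-67.3   2.1  70.6] F [-0.9 -0.1  0.1] turn deg [-0.21 -0.04 -0.47] share [-0.002 -0.    -0.005]
(-79, 0, 57) shift [-0.059  0.011  0.068]
(-84, 0, 38) shift [-0.084  0.012  0.163]
old bar -y end: now 48.0 was 158.0
0.0 [92, 130, 72, 71, 83, 130]
0.1 [112, 76, 67, 67, 90, 78]
0.2 [175, 101, 101, 99, 109, 106]
0.3 [161, 156, 155, 155, 164, 166]
0.4 [178, 178, 178, 178, 195, 195]
0.5 [176, 172, 175, 165, 190, 195]
0.6 [158, 157, 159, 137, 168, 184]
0.7 [147, 152, 145, 132, 168, 88]
0.8 [149, 147, 140, 139, 172, 68]
0.9 [165, 167, 151, 145, 176, 66]
1.0 [178, 179, 170, 176, 85, 67]
1.1 [169, 169, 168, 168, 66, 66]
1.2 [125, 123, 125, 124, 68, 56]
1.3 [69, 70, 70, 69, 68, 54]
1.4 [65, 66, 74, 67, 65, 54]
1.5 [81, 91, 150, 72, 64, 56]
1.6 [76, 95, 62, 65, 60, 66]
1.7 [100, 52, 65, 74, 57, 77]
1.8 [40, 54, 62, 48, 61, 66]
1.9 [37, 50, 68, 59, 69, 62]
2.0 [61, 66, 79, 80, 108, 89]
```

Bar at about q = 0.4. Now to the clips, then press.

Call:
jog_arm([
  [[-0.03,0,0.03],[0,0,0]],
  [[-0.06,0,0.06],[0,0,0]],
  [[-0.08,0,0.09],[0,0,0]],
  [[-0.08,0,0.12],[0,0,0]],
  [[-0.08,0,0.12],[0,0,0]],
])

```text
t: 9.95
tool_pos: [0.6098, -0.0864, 0.049]
orientation: [2.031, 2.396, -0.0]
force: [1.1, 0.3, 0.5]
opening: 0.0003
gripper_force: 0.1
```

```bash
python3 -c "
from h import *
plan((-84,0,38))"
```

```text
t 9.95 rack [-82.9   0.5  49. ] F [1.1 0.3 0.5] turn deg [ 0.    0.03 -0.42] share [ 0.     0.    -0.005]
(-84, 0, 38) shift [-0.006  0.003  0.055]
```

Call:
jog_arm([
  [[0,0,0.02],[0,0,0]],
  [[0,0,0.035],[0,0,0]],
  [[0,0,0.05],[0,0,0]],
  [[0,0,0.05],[0,0,0]],
])

```text
t: 10.35
tool_pos: [0.6097, -0.0858, 0.0402]
orientation: [-2.031, -2.397, 0.0]
force: [-5.1, -0.7, 9.9]
opening: 0.0006
gripper_force: 4.9
```

```bash
python3 -c "
from h import *
plan((-84,0,38))"
```

```text
t 10.35 rack [-82.3   0.5  40.2] F [-5.1 -0.7  9.9] turn deg [-0.   0.  -0.4] share [-0.     0.    -0.004]
(-84, 0, 38) shift [-0.009  0.003  0.011]
```

Call:
jog_arm([
  [[0,0,0.01],[0,0,0]],
  [[0,0,0.02],[0,0,0]],
  [[0,0,0.02],[0,0,0]],
])

```text
t: 10.65
tool_pos: [0.61, -0.0858, 0.0397]
orientation: [2.03, 2.397, -0.0]
force: [-18.7, 2.6, 35.9]
opening: 0.0005
gripper_force: 17.7
```

```bash
python3 -c "
from h import *
plan((-84,0,38));tabpos()" | head -8
```

```text
t 10.65 rack [-82.4   0.2  39.7] F [-18.7   2.6  35.9] turn deg [ 0.02  0.02 -0.38] share [ 0.     0.    -0.004]
(-84, 0, 38) shift [-0.008  0.001  0.009]
old bar -y end: now 51.0 was 158.0
0.0 [152, 156, 178, 178, 194, 159]
0.1 [143, 143, 145, 143, 172, 156]
0.2 [152, 72, 73, 72, 139, 119]
0.3 [155, 65, 65, 69, 183, 70]
0.4 [85, 66, 66, 95, 179, 65]
```

It has hit a hard stop and the bar reads at q≈0. I back off straight up and away, then verify.

Call:
jog_arm([
  [[0,0,-0.1],[0,0,0]],
  [[-0.05,0,-0.3],[0,0,0]],
  [[-0.3,0,-0.5],[0,0,0]],
  [[-0.5,0,-0.6],[0,0,0]],
  [[-0.7,0,-0.6],[0,0,0]],
])

```text
t: 11.2
tool_pos: [0.6351, -0.2252, 0.1601]
orientation: [2.025, 2.394, 0.004]
force: [2.1, -0.7, -0.7]
opening: 0.0004
gripper_force: 0.0
```

Call:
jog_arm([
  [[-0.2,-0.2,-0.2],[0,0,0]],
  [[-0.4,-0.4,-0.2],[0,0,0]],
  [[-0.4,-0.4,-0.2],[0,0,0]],
  [[-0.4,-0.4,-0.2],[0,0,0]],
])

```text
t: 11.6
tool_pos: [0.5652, -0.3191, 0.1957]
orientation: [2.035, 2.392, -0.001]
force: [0.5, -0.8, -0.4]
opening: 0.0003
gripper_force: 0.0
```

```bash
python3 -c "
from h import *
plan((-84,0,38))
ims=[]
for n,cr in(('scene',(195,180,335,320)),('top',(290,150,410,290))):
  c=cam(n);a,b,x,y=cr;im=cv2.resize(c['frame'][b:y,a:x,::-1],(0,0),fx=3,fy=3,interpolation=cv2.INTER_CUBIC)
  for p in((-65,-94,62),(-65,94,62)): cv2.circle(im,tuple(int(k) for k in (proj(c,rackpt(*p))-[a,b])*3),1,(0,0,255),-1)
  ims.append(im)
cv2.imwrite('pics/fin.png',np.hstack(ims))"
```

```text
t 11.6 rack [-304.6   84.2  195.7] F [ 0.5 -0.8 -0.4] turn deg [ 0.    0.06 -0.63] share [ 0.     0.001 -0.007]
(-84, 0, 38) shift [1.108 0.409 0.788]
```

View pics/fin.png

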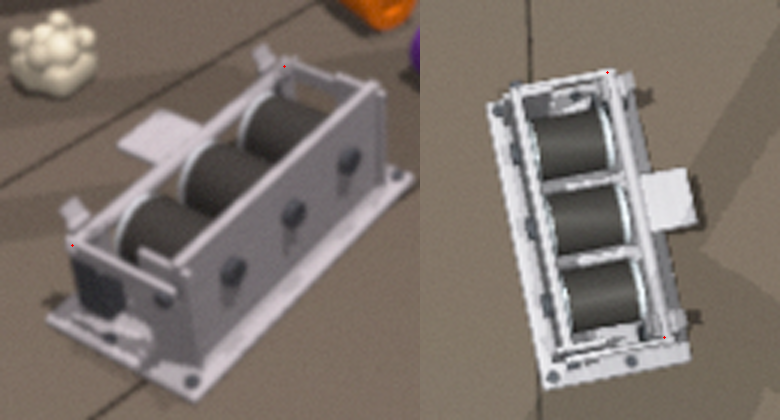

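The final views show the bar lying level in both clips, at the predicted q=0 points. The three drum faces are in line behind it and the arm is clear.

```bash
python3 -c "
from plant import robot
print(robot.close_job())"
```

```text
the job is handed in; nothing more can be done
None
```

The drum is pushed home, the keeper bar is pressed down into both clips with all three drums in line behind it, and the job was handed in at about 12 s; the stones, cup and tub were not touched.

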